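Close up the loaded sample loader

ROBOT

A 7-joint arm with a two-finger parallel gripper is mounted at the origin on the work surface. World frame = base frame: x ahead of the robot, y to its left, z up, the work surface at z = 0. Lengths are in m, angles in rad, forces in N, time in s.
With the tool pointing down it reaches from about 0.4 to 0.9 m from the base axis. Payload 5.5 kg.
Tool frame: the origin (TCP) lies at the very end of the fingers, on their centre line; the grasp point (between the pads) lies 19 mm behind it; z points along the fingers, y is the line along which they close (so a half turn about z gives the same grasp; the last joint's range is limited). The gripper opens to 85 mm and grips with 20 to 120 N. Pads are 22 mm wide; open, the fingers measure 114 mm over their backs; the gripper's body (76 mm by 85 mm) begins 54 mm behind the grasp point. The pads swing forward as they close: fully open they stand 13 mm farther back than shut.
Start: joints at [1.505, 0.501, -0.427, 1.55, 0.221, 1.138, -0.21], TCP at [0.21, -0.615, 0.231] pointing down, gripper open.
Joint ranges: [-2.88, 2.88], [-0.31, 2.03], [-1.54, 1.56], [0.2, 2.42], [-1.41, 4.55], [0.19, 2.02], [-2.57, 2.57]. Speed limits (rad/s): [2.57, 2.57, 3.14, 3.14, 3.14, 3.14, 3.14].

INTERFACE

Orientations are given as a unit quaternion [w, x, y, z].
In Python, from rig import manip, cams gives the robot as it stands. Calls block until the motion is done:
- manip.move_to(position, orientation): joint-space move of the TCP to a pose.
- manip.movel(position, attitude=None, max_speed=0.15, stop_force=None): straight line of the TCP; attitude=None keeps the orientation; max_speed is the mean speed in m/s. With stop_force (N) it stops when the force on the tool has changed by that much, and returns True; else False.
- manip.move_j(angles): joint-space move.
- manip.set_gripper(opening, grasp_force=None): finger opening in m; grasp_force is the grip in N (None keeps the last); returns when the fingers have stopped.
- manip.hold(seconds).
- manip.ik(position, orientation): joint angles nearest the present ones, or None.
- manip.state(): the state.
- cams.capture(name): name is "scene" or "top" or "wrist"; returns the picture (384x512x3 uint8, red, green, blue); there is no depth.
- cams.camera_info(name): a dict with "fx", "fy", "cx", "cy" (pixels), "pose" (4x4, takes a point from camera to world coordinates). Camera axes: x right, y down, z forward; pixel columns grow to the right and rows downward; lengths in m; the calibration is good to about 2 mm. A picture is of the moment at which its call begins: read the wrist's pose just before it. camera_info takes no time and is no camera call; for the wrist camera it gives the pose at the moment of the call.
A pose or a line that the arm cannot do raises manip.Unreachable and nothing moves.
- manip.hand_in(): hands the job in; it is judged then, once.
Trained networks look in the newest picture that a camera, given by its name, has taken for a name from the list of things; names that differ only in an ending like _2 or _b are one class to them, and where a whole thing is asked for, a point or a joint stands for the part that bears it (a point fixed in the world has none). Each returns a list of dicts, best first, with "score" (0 to 1); they miss things now and then, are a little off and sometimes report something else, mostly with a low value. They report only what shows in the picture. A call takes as long as a camera call.
- cams.find_in(camera, name): "rect" ([left, top, right, bottom] in pixels, round what is visible of it).
- cams.silhouettes(camera, name): "pixels" (384x512 bool, what is visible of it) and "rect" ([left, top, right, bottom] in pixels, round what is visible of it).
- cams.place_of(camera, name): "xy" ([column, row] in pixels: a listed point, or the origin of a listed thing).
The state is a dict: "time": time; "joints": joint angles; "dq": joint speeds; "joint_efforts": joint torques, N m; "tool_pos": TCP position; "eef_rot": TCP orientation; "force": force on the tool from outside, world axes, zero at the start; "ft_torque": the same for the moment, N m; "gripper_width": finger opening in m; "grasp_force": force on a finger pad.
Only numpy, scipy, OpenCV 4.12 (cv2) and the standard library are available. Lean on these libraries where they do the work, as an engineer would, in place of code of your own. Each camera call takes 0.05 s, during which the arm holds its last target. There are 200 camera calls.

TASK

Of the two sample loaders on the bench, get the one whose rack is full of vials ready for its run: push its rack fully home into the housing with the fingertips, and only then push its hinged door fully shut. Push gently, neither slamming nor forcing them against their stops; the racks are to be slid, never lifted. Leave the other loader with the empty rack, and everything else on the bench, as it stands.

Things in the scene. Friction and masses are not known exactly. Their poses are not given: they have to be found in the camera images.
- loader_a: sample loader with the rack full of vials: fixed dark housing, 150 wide (y), 115 tall, 145 deep (all sizes in mm), roof (105-115 high) and inner walls set back 30 from the opening. Origin on the table below the middle of its opening; x points into the housing, away from the robot, y left. Spans x 0 to 145; inner width 110; rear wall's inner face at x=126
- shelf_a (a point): middle of the front edge of loader_a's loading shelf: at x=-110 in the loader's frame, 12 above the table. The shelf runs from here to the opening (x=0), between guide strips 14 high at y=+-55 to 63, so the rack slides only along x (3 play each side)
- loader_b: the other sample loader, with the empty rack: same build and frame as loader_a
- rack_a: loose rack, 120 long (x), 104 wide, 80 tall, with 16 amber vials (tops 58 up) between two upright end plates 6 thick, 80 tall; front plate's outer face at x=-60. Origin: centre of underside; x as its loader's. Starts drawn out 70-100 towards the robot. Home: against the rear wall, origin at loader x=66, front plate 6 inside the opening. 0.25-0.5 kg, slides at 1 to 5 N
- rack_b: the empty rack, in loader_b: same build as rack_a, no vials
- hinge_a (a point): foot of the upright hinge axis of loader_a's door, on the table at x=0, y=+70 (left) in the loader's frame
- door_a (a joint): door of loader_a, rad: 0 shut, 2.0 the stop, starts at 1.5 to 1.75. Flat panel without handle, 140 wide, 8 thick, 28 to 112 above the table. Shut, it covers the opening (loader x=-10 to -2, from the hinge to y=-70); at 1.57 it points to the loader's -x, its outer face to +y. No spring, stays where left, damped: 1 to 3 N at mid panel
- door_b (a joint): door of loader_b, same build as door_a
- door_b_edge (a point): top corner of door_b's free edge, 112 above the table
- vial: bystander: loose amber vial with white cap, 22 across, 46 tall, standing; origin at its foot (mm)
- wash_bottle: bystander: clear bottle, 52 across, 120 tall; origin at its foot (mm)
- beaker: bystander: glass beaker, 70 across, 90 tall; origin at its foot (mm)
- jar: bystander: amber jar, 60 across, 80 tall; origin at its foot (mm)
- solvent: bystander: glass solvent bottle, 80 across, 190 tall; origin at its foot (mm)
- mouse: bystander: black computer mouse, 60 across, 35 tall; origin at its foot (mm)
- cap_box: bystander: open white box, 90 x 70 x 30; origin at its foot (mm)

How it is judged:
By the outcome, as a careful person would: the job done as asked, in the order asked, and still so for the second after the job is handed in, with the robot touching nothing.
It also fails if it takes over 48 s, if anything falls off the work surface, if the arm or the gripper's body presses on something with over 40 N, if the wrist force passes 120 N, or if a joint passes its speed limit or range.

## Working session

There is one attempt and no reset: what is moved stays moved. The work goes in short steps, each a Python script; the robot and the scene stay as the last script left them, time stands still between calls to the robot, and variables do not carry over. Pictures are saved under pics/ and viewed, at most 10 in all, crops included, and the job is handed in when it is done.

```bash
mkdir -p pics; ls
cat > h.py <<'E'
import numpy as np, cv2
from rig import manip, cams
def ray(cam,uv,info=None):
    i=info or cams.camera_info(cam); P=np.array(i["pose"])
    d=P[:3,:3]@np.array([(uv[0]-i["cx"])/i["fx"],(uv[1]-i["cy"])/i["fy"],1.]); return P[:3,3],d
def onz(cam,uv,z,info=None):
    o,d=ray(cam,uv,info); return o+d*(z-o[2])/d[2]
def proj(cam,p,info=None):
    i=info or cams.camera_info(cam); P=np.array(i["pose"]); c=P[:3,:3].T@(np.array(p)-P[:3,3])
    return np.array([i["fx"]*c[0]/c[2]+i["cx"],i["fy"]*c[1]/c[2]+i["cy"]])
def tri(rays):
    A=np.zeros((3,3));b=np.zeros(3)
    for o,d in rays:
        d=d/np.linalg.norm(d);M=np.eye(3)-np.outer(d,d);A+=M;b+=M@o
    return np.linalg.solve(A,b)
def save(img,n,s=1.0): cv2.imwrite("pics/"+n,cv2.resize(img[:,:,::-1],None,fx=s,fy=s))
E
python3 - <<'E'
from h import *
np.set_printoptions(precision=3,suppress=True)
for c in ("scene","top"):
    im=cams.capture(c); save(im,c+"0.png",1.5); i=cams.camera_info(c); print(c,np.array(i["pose"])[:3].tolist(),i["fx"])
    for n in ("shelf_a","hinge_a","loader_a","rack_a","door_b_edge","vial"):
        print(n,[(np.round(r["xy"],1).tolist(),round(r["score"],2)) for r in cams.place_of(c,n)[:4]])
print(manip.state()["time"])
E
```

```text
pics
scene [[-0.7027356203633909, 0.46474917767543433, -0.5386750873416066, 1.1801351526795], [0.7113706958277968, 0.4703858779598304, -0.5221961881644062, 0.6557573055095137], [0.010694904859615686, -0.7501635339484098, -0.6611658576666498, 0.8872841433911991]] 385.3501097019626
shelf_a []
hinge_a [([303.2, 265.2], 0.76)]
loader_a [([213.9, 187.1], 0.94), ([282.0, 254.7], 0.82)]
rack_a [([286.3, 249.3], 0.97), ([216.5, 181.2], 0.62)]
door_b_edge [([256.9, 150.6], 0.83), ([283.0, 251.0], 0.19)]
vial [([292.7, 195.1], 0.52)]
top [[0.020609687636570628, -0.9905505703993881, 0.1355905905915683, 0.3784470408988613], [-0.9997865448473243, -0.020222422428100482, 0.004233009967971911, 0.017213175990455205], [-0.0014510402380625478, -0.13564888909455458, -0.9907559100856483, 1.2790949408652212]] 447.66291313010123
shelf_a [([203.5, 211.6], 0.95)]
hinge_a [([173.1, 174.9], 0.69)]
loader_a []
rack_a [([325.8, 197.0], 0.91), ([194.7, 173.1], 0.63)]
door_b_edge [([307.2, 232.2], 0.74)]
vial [([251.4, 250.2], 0.43)]
0.7
```

View pics/scene0.png

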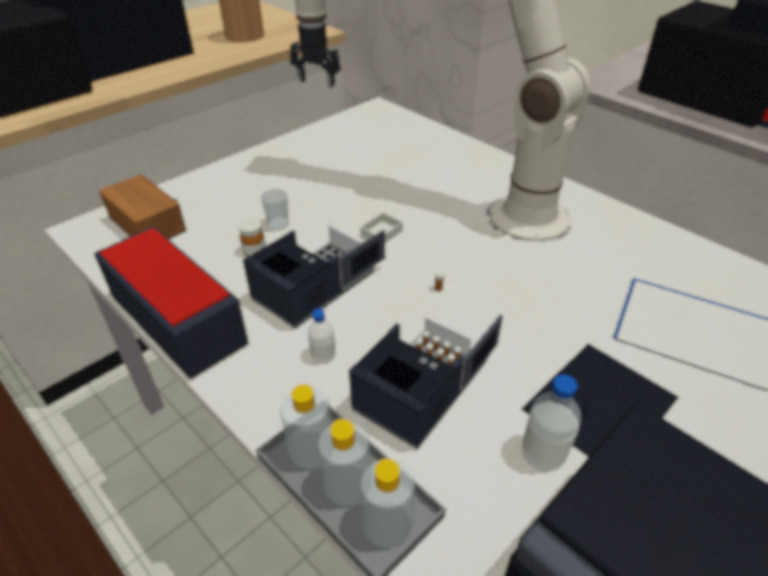

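View pics/top0.png

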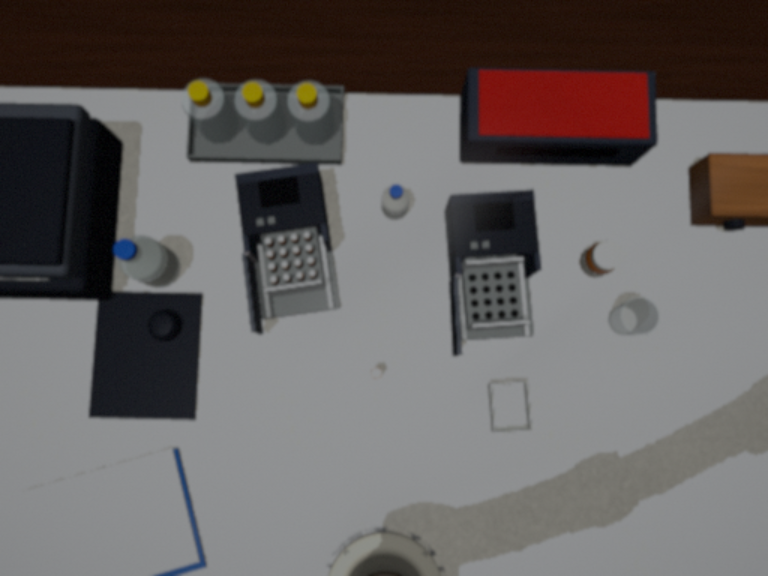

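The full rack (16 vials) is in the left loader: top picture at about (195,173) in raw pixels, with its door on its left at (168,195). The empty rack is in the right loader, and the loose vial stands at (251,247), between the two and nearer the robot. Next I'll compute a rough pose and take a closer look with the wrist camera.

Run:
```python
from h import *
np.set_printoptions(precision=4,suppress=True)
s=onz("top",(203.5,211.6),.012); h=onz("top",(173.1,174.9),0); h2=onz("scene",(303.2,265.2),0); lo=onz("scene",(282.0,254.7),0); r=onz("top",(194.7,173.1),.012); r2=onz("scene",(286.3,249.3),.012)
print(s,h,h2,lo,r,r2,onz("top",(251.4,248),0))
h=(h+h2)/2; d=(h-s)[:2]; yaw=np.arctan2(d[1],d[0])-np.arctan2(.07,.11); print("yaw",yaw,np.linalg.norm(d))
for a in (s[:2],):print(a)
# wrist view
st=manip.state(); print(st["eef_rot"]); i=cams.camera_info("wrist")
from scipy.spatial.transform import Rotation as R
q=st["eef_rot"]; Rt=R.from_quat([q[1],q[2],q[3],q[0]]).as_matrix(); P=np.array(i["pose"])
print("cam in tool",Rt.T@(P[:3,3]-st["tool_pos"]),'\n',Rt.T@P[:3,:3],i["fx"],i["cx"])
print(Rt)
for yt in (0,np.pi/2,-np.pi/2,np.pi):
  qq=(R.from_euler("z",yt)*R.from_euler("x",np.pi)).as_quat(); qq=[qq[3],*qq[:3]]
  for p in ([.5,.17,.4],[.45,.17,.08],[.6,.17,.35]): print(yt,p,manip.ik(p,qq))
```

```text
[0.4934 0.1606 0.012 ] [0.5994 0.2539 0.    ] [0.6095 0.2539 0.    ] [0.6244 0.1849 0.    ] [0.6038 0.1899 0.012 ] [0.6082 0.1864 0.012 ] [0.3937 0.0225 0.    ]
yaw 0.1319339561155657 0.14502294627847745
[0.4934 0.1606]
[0.     0.9865 0.1637 0.    ]
cam in tool [ 0.0732 -0.002  -0.1428] 
 [[ 0.0008 -0.9578 -0.2876]
 [ 1.      0.0006  0.0007]
 [-0.0005 -0.2876  0.9578]] 288.995457961339 247.9208622329532
[[ 0.9464  0.3229  0.    ]
 [ 0.3229 -0.9464 -0.    ]
 [ 0.      0.     -1.    ]]
0 [0.5, 0.17, 0.4] [-0.195   0.1365 -0.2067  1.6254  0.0284  1.3827 -1.976 ]
0 [0.45, 0.17, 0.08] [ 0.2208  0.516  -0.7724  2.074   0.5271  0.7539 -2.4543]
0 [0.6, 0.17, 0.35] [ 0.4467  0.5844 -1.1781  1.4545  0.5386  1.4576 -2.3013]
1.5707963267948966 [0.5, 0.17, 0.4] [ 0.6368  0.349  -1.2906  1.6029  0.3376  1.4457 -0.6806]
1.5707963267948966 [0.45, 0.17, 0.08] [ 0.5012  0.7543 -1.1909  2.067   0.8854  0.964  -1.1774]
1.5707963267948966 [0.6, 0.17, 0.35] [ 0.4899  0.6527 -1.2995  1.4533  0.6267  1.5022 -0.7937]
-1.5707963267948966 [0.5, 0.17, 0.4] [ 0.6368  0.349  -1.2906  1.6029  0.3376  1.4457  2.461 ]
-1.5707963267948966 [0.45, 0.17, 0.08] [ 0.5551  0.8594 -1.3033  2.0659  0.9901  1.0628  1.8854]
-1.5707963267948966 [0.6, 0.17, 0.35] [ 0.4899  0.6527 -1.2995  1.4533  0.6267  1.5022  2.3479]
3.141592653589793 [0.5, 0.17, 0.4] [ 0.6368  0.349  -1.2906  1.6029  0.3376  1.4457  0.8902]
3.141592653589793 [0.45, 0.17, 0.08] [ 0.4634  0.7012 -1.1236  2.0679  0.8239  0.9153  0.4416]
3.141592653589793 [0.6, 0.17, 0.35] [ 0.4899  0.6527 -1.2995  1.4533  0.6267  1.5022  0.7771]
```

```bash
cat >> h.py <<'E'
from scipy.spatial.transform import Rotation as R
def Q(yaw):
    q=(R.from_euler("z",yaw)*R.from_euler("x",np.pi)).as_quat(); return [q[3],*q[:3]]
E
python3 - <<'E'
from h import *
np.set_printoptions(precision=4,suppress=True)
import pickle
out=[]
for k,p in enumerate(([.53,.17,.28],[.44,.2,.22])):
    manip.move_to(p,Q(np.pi+.13))
    manip.hold(.2)
    info=cams.camera_info("wrist"); im=cams.capture("wrist"); save(im,f"w{k}.png",1.5)
    out.append((info,im))
    for n,z in (("shelf_a",.012),("hinge_a",0),("loader_a",0),("rack_a",.012)):
        for r in cams.place_of("wrist",n)[:2]: print(k,n,np.round(r["xy"],1),round(r["score"],2),onz("wrist",r["xy"],z,info)[:2])
pickle.dump(out,open("w.pkl","wb"))
st=manip.state();print(st["time"],st["tool_pos"],st["force"])
E
```

```text
0 shelf_a [249.4 140.6] 0.88 [0.5053 0.1702]
0 hinge_a [298.5 206.9] 0.83 [0.598  0.2594]
0 loader_a [  0.  151.4] 0.67 [ 0.5697 -0.1904]
0 rack_a [253.7 203.5] 0.92 [0.5974 0.1889]
0 rack_a [426.1 141.5] 0.18 [0.4742 0.4175]
1 shelf_a [217.8 210.7] 0.72 [0.5045 0.1709]
1 hinge_a [271.  275.8] 0.62 [0.5988 0.256 ]
1 rack_a [223.4 274.3] 0.9 [0.5973 0.188 ]
5.1083 [0.4404 0.2    0.2201] [-0.8468  0.5609 -0.9186]
```

View pics/w0.png

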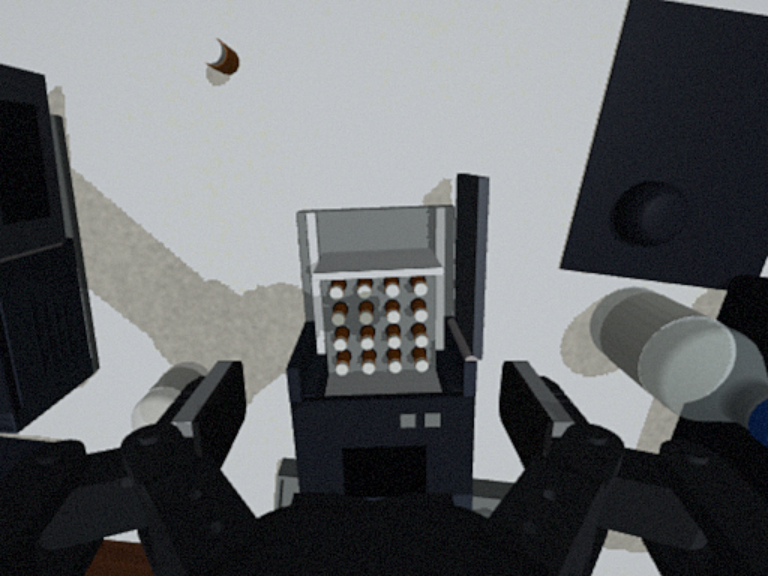

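View pics/w1.png

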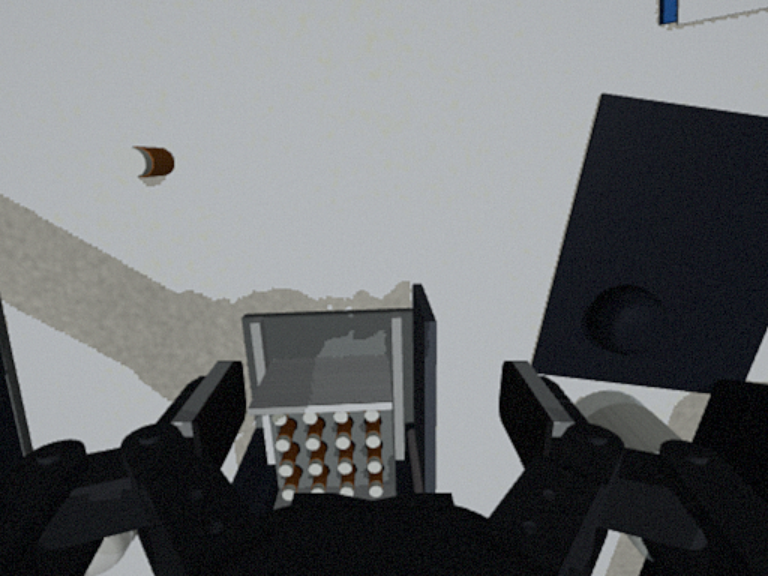

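The wrist view shows the shelf front edge at 1.5× pixels (297,212)–(453,206), the front plate's top at (315,273)–(442,270) and the free end of the door's top at (457,176)–(488,180). The way between door and shelf is clear.

Run:
```python
from h import *
import pickle
np.set_printoptions(precision=4,suppress=True)
W=pickle.load(open("w.pkl","rb"))
for k,L in enumerate([dict(shL=(297,212,.012),shR=(453,206,.012),plL=(315,273,.092),plR=(442,270,.092),dIn=(457,176,.112),dOut=(488,180,.112),dhIn=(468,352,.112),dhOut=(481,356,.112)),
   dict(shL=(244,316,.012),shR=(412,309,.012),plL=(250,410,.092),plR=(393,404,.092),dIn=(413,285,.112),dOut=(427,287,.112))]):
    for n,(u,v,z) in L.items(): print(k,n,onz("wrist",(u/1.5,v/1.5),z,W[k][0]))
# fit pose from network points
from scipy.optimize import least_squares
obs=[(W[0][0],(249.4,140.6),(-.11,0,.012)),(W[0][0],(298.5,206.9),(0,.07,0)),(W[1][0],(217.8,210.7),(-.11,0,.012)),(W[1][0],(271,275.8),(0,.07,0)),
 (cams.camera_info("top"),(203.5,211.6),(-.11,0,.012)),(cams.camera_info("top"),(173.1,174.9),(0,.07,0)),(cams.camera_info("scene"),(303.2,265.2),(0,.07,0)),(cams.camera_info("scene"),(282,254.7),(0,0,0))]
for k,(a,b) in enumerate([((297,212),(453,206)),((244,316),(412,309))]):
    obs+=[(W[k][0],np.array(a)/1.5,(-.11,-.063,.02)),(W[k][0],np.array(b)/1.5,(-.11,.063,.02))]
def f(x):
    c,s=np.cos(x[2]),np.sin(x[2]); r=[]
    for i,uv,p in obs: r+=list(proj("",[x[0]+c*p[0]-s*p[1],x[1]+s*p[0]+c*p[1],p[2]],i)-uv)
    return np.array(r)
s=least_squares(f,[.61,.18,.1],loss="soft_l1");print(s.x);print(f(s.x).reshape(-1,2))
```

```text
0 shL [0.5157 0.0984 0.012 ]
0 shR [0.4912 0.2429 0.012 ]
0 plL [0.5502 0.1287 0.092 ]
0 plR [0.5348 0.2277 0.092 ]
0 dIn [0.4623 0.2222 0.112 ]
0 dOut [0.4621 0.2441 0.112 ]
0 dhIn [0.5928 0.2555 0.112 ]
0 dhOut [0.5948 0.2663 0.112 ]
1 shL [0.5136 0.1001 0.012 ]
1 shR [0.4886 0.243  0.012 ]
1 plL [0.5518 0.1285 0.092 ]
1 plR [0.5338 0.2292 0.092 ]
1 dIn [0.4391 0.2268 0.112 ]
1 dOut [0.4392 0.2354 0.112 ]
[0.6108 0.1878 0.1656]
[[-0.0818 -2.2031]
 [-1.7332  0.506 ]
 [-0.789  -1.7145]
 [ 0.5104  0.3259]
 [-3.0679 -3.1755]
 [-1.0081  0.043 ]
 [ 3.1039 -1.4345]
 [ 3.8733 -2.0153]
 [ 5.8078 -0.6449]
 [-6.9689  0.0687]
 [ 4.1571  2.22  ]
 [-8.5837  3.4688]]
```

```bash
cat >> h.py <<'E'
L0=np.array([.6115,.1885]); YAW=.168
c_,s_=np.cos(YAW),np.sin(YAW)
def W(x,y,z): return [L0[0]+c_*x-s_*y, L0[1]+s_*x+c_*y, z]
def toL(p): d=np.array(p[:2])-L0; return np.array([c_*d[0]+s_*d[1],-s_*d[0]+c_*d[1],p[2]])
def st(t=""):
    s=manip.state(); print(t,round(s["time"],2),toL(s["tool_pos"]).round(4),np.array(s["force"]).round(2),flush=True)
E
python3 - <<'E'
from h import *
manip.set_gripper(.04)
manip.move_to(W(-.118,0,.16),Q(np.pi+YAW)); 
manip.movel(W(-.118,0,.062),max_speed=.12); st("down")
print(manip.movel(W(-.022,0,.062),max_speed=.05,stop_force=9)); st("main")
print(manip.movel(W(.012,0,.062),max_speed=.02,stop_force=5)); st("end")
i=cams.camera_info("wrist"); save(cams.capture("wrist"),"w2.png",1.5)
E
```

```text
down 7.03 [-0.1175  0.0004  0.0626] [ 0.1   0.2  -0.78]
False
main 9.09 [-0.022  -0.      0.0621] [-1.47  0.1  -0.27]
True
end 10.04 [-0.0055  0.0001  0.0614] [-0.46 -0.98 -0.11]
```

View pics/w2.png

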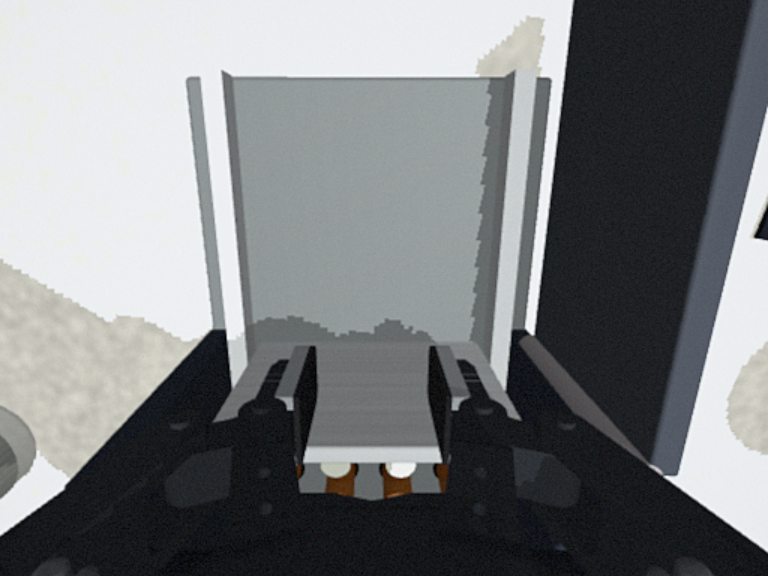

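The rack's front plate now sits at the opening, at 1.5× pixels (300,345)–(440,460), between the fingers. The finger face is about 5.5 mm inside, against 6 mm for home. One more gentle push will confirm it is on the stop.

Run:
```python
from h import *
print(manip.movel(W(.008,0,.062),max_speed=.015,stop_force=8)); st("again")
manip.movel(W(-.05,0,.062),max_speed=.1)
i=cams.camera_info("wrist"); im=cams.capture("wrist"); save(im,"w3.png",1.5)
print(proj("",W(0,0,.012),i)*1.5,proj("",W(.006,-.052,.092),i)*1.5,proj("",W(.006,.052,.092),i)*1.5,proj("",W(.006,.052,.012),i)*1.5,proj("",W(.006,-.052,.012),i)*1.5)
manip.movel(W(-.08,0,.17),max_speed=.2); manip.set_gripper(0); st()
```

```text
True
again 10.53 [-0.0055 -0.0002  0.0603] [ 1.12 -0.16  0.27]
[368.68982435 410.13222308] [210.69527047 558.22351888] [522.55876054 558.98503965] [470.56195912 420.67430356] [266.92734992 420.28740078]
 12.35 [-8.010e-02  1.000e-04  1.697e-01] [-0.25 -0.8  -1.  ]
```

View pics/w3.png

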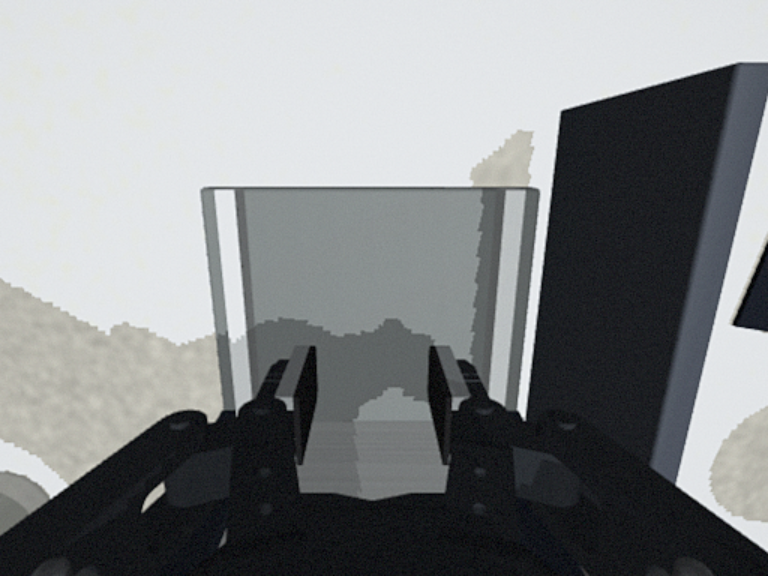

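Front plate foot is at row 421, where I predicted 420.5 for home, so the rack is fully in and the fingers are clear of it. Now the door.

```bash
cat >> h.py <<'E'
def D(th,off,z=.07,r=.11):
    u=np.array([-np.sin(th),-np.cos(th)]); n=np.array([-np.cos(th),np.sin(th)])
    p=np.array([0,.07])+r*u+off*n; return W(p[0],p[1],z), Q(np.pi-th+YAW)
E
python3 - <<'E'
from h import *
manip.move_to(*D(1.6,.06,.17))
manip.movel(D(1.6,.06)[0],max_speed=.12); st("down")
ok=True
for th in np.append(np.arange(1.5,.25,-.14),.2):
    p,q=D(th,.021)
    if manip.movel(p,q,max_speed=.06,stop_force=10): ok=False; st(f"stop {th}"); break
st("swept")
if ok:
    p,q=D(.04,.021); print(manip.movel(p,q,max_speed=.03,stop_force=6)); st("near")
    p,q=D(-.04,.021); print(manip.movel(p,q,max_speed=.015,stop_force=5)); st("end"); print("expect",toL(D(0,.021)[0]))
save(cams.capture("top"),"top1.png",1.5)
E
```

```text
down 14.78 [-0.1077  0.1337  0.0707] [ 0.33  0.28 -0.58]
swept 19.52 [-0.0424 -0.0333  0.0701] [-0.67 -0.26  5.51]
False
near 20.27 [-0.0255 -0.0388  0.0701] [0.59 0.2  4.62]
True
end 20.67 [-0.0222 -0.0398  0.07  ] [-1.2  -1.11  6.94]
expect [-0.021 -0.04   0.07 ]
```

Run:
```python
from h import *
p,q=D(-.05,.021); print(manip.movel(p,q,max_speed=.015,stop_force=8)); st("again")
manip.movel(W(-.07,-.04,.07),max_speed=.1); st("off")
manip.movel(W(-.11,-.03,.25),max_speed=.2); manip.hold(.2); st("up")
i=cams.camera_info("wrist"); save(cams.capture("wrist"),"w4.png",1.5)
for n,p in dict(hin=(-.01,.07),tip=(-.01,-.07),in_tip=(-.002,-.07)).items(): print(n,(proj("",W(*p,.112),i)*1.5).round(1))
save(cams.capture("top")[40:260,120:420],"top2.png",2.5)
```

```text
True
again 20.96 [-0.0225 -0.04    0.07  ] [-2.02 -0.39  5.99]
off 21.59 [-0.0696 -0.0403  0.0699] [-0.69  0.2   0.1 ]
up 22.87 [-0.1104 -0.0301  0.249 ] [-0.16  0.07  0.66]
hin [504.1 407. ]
tip [313.1 404.6]
in_tip [313.3 414.1]
```

View pics/w4.png

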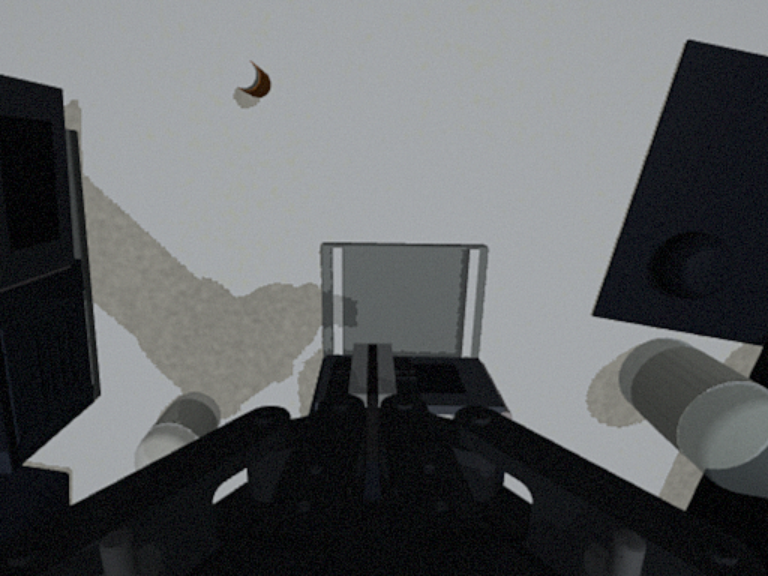

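View pics/top2.png

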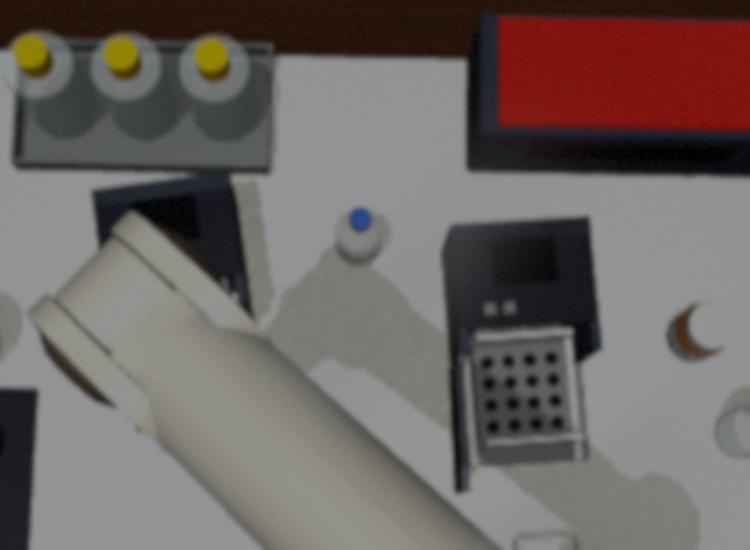

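The door covers the opening, with its top edge near row 407 as predicted, but the fingers hide part of it. I'll take one unobstructed look from the side to check the closing angle.

Run:
```python
from h import *
manip.movel(W(-.10,-.15,.22),max_speed=.25); manip.hold(.3); st()
i=cams.camera_info("wrist"); im=cams.capture("wrist")
for n,p in dict(hin=(-.01,.07),tip=(-.01,-.07),in_tip=(-.002,-.07),in_h=(-.002,.07)).items(): print(n,(proj("",W(*p,.112),i)).round(1))
print(proj("",W(-.01,-.07,.028),i),proj("",W(-.01,.07,.028),i))
print("open .02",proj("",W(-.01-.0028,-.07,.112),i))
u=proj("",W(0,0,.112),i).astype(int); x0=max(0,u[0]-85);y0=max(0,u[1]-75); print(x0,y0)
save(im[y0:y0+130,x0:x0+180],"w5.png",4.4)
```

```text
23.92 [-0.0999 -0.1487  0.2204] [ 0.26 -0.54 -0.98]
hin [464.3 279.4]
tip [323.8 277.3]
in_tip [323.1 284.3]
in_h [462.5 286.3]
[307.35357223 239.67003317] [417.10402198 241.33379656]
open .02 [324.10431734 274.82135694]
307 212
```

View pics/w5.png

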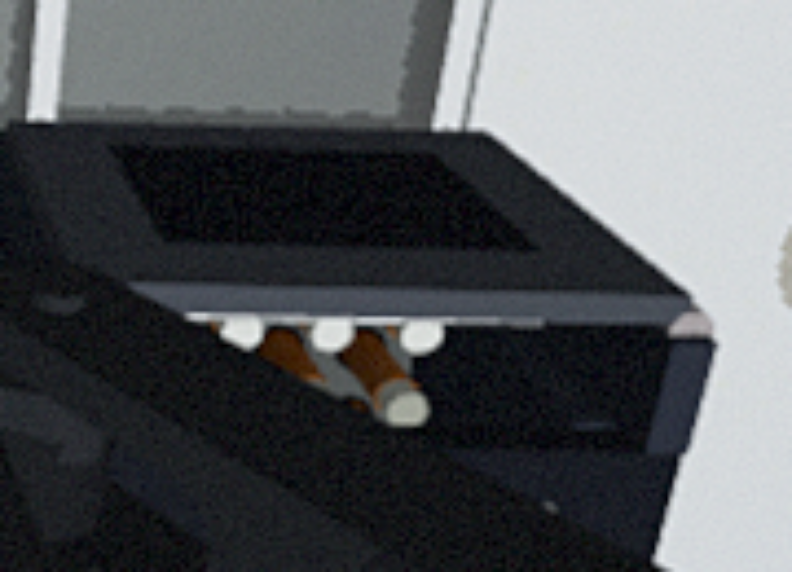

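The door's top outer edge runs from about (336,276) to (463,279) raw, within 1 px of the predicted shut line. The rack stands behind it. One fresh gentle push from free space will confirm it is on its stop.

Run:
```python
from h import *
manip.movel(W(-.06,-.045,.16),max_speed=.25); manip.movel(W(-.045,-.045,.075),max_speed=.15); st("pre")
print(manip.movel(W(-.03,-.045,.075),max_speed=.04,stop_force=6)); 
print(manip.movel(W(-.012,-.045,.075),max_speed=.015,stop_force=7)); st("stop")
manip.movel(W(-.07,-.045,.075),max_speed=.1)
manip.movel(W(-.12,-.045,.22),max_speed=.2); manip.hold(.3); st("clear")
print(manip.hand_in())
```

```text
pre 25.35 [-0.0447 -0.0449  0.0756] [-0.27  0.32  1.4 ]
False
True
stop 26.6 [-0.0215 -0.0452  0.0743] [ 0.24 -0.1  -0.13]
clear 28.45 [-0.1202 -0.0449  0.2193] [-0.92  0.12  0.1 ]
the job is handed in; nothing more can be done
None
```

The full rack in the left loader is pushed home and its door was then pushed shut, both until they met their stops gently; the last picture puts the door within about 0.01 rad of shut, I moved nothing else, and the job was handed in at 28.5 s.

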